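# Clamp the form slips on the lever-arch board

### The arm

A 6-joint arm with a two-finger parallel gripper is mounted at the origin on the work surface. World frame = base frame: x ahead of the robot, y to its left, z up, the work surface at z = 0. Lengths are in mm, angles in degrees, forces in N, time in s.
With the tool pointing down it reaches from about 300 to 850 mm from the base axis. Payload 4.2 kg.
Tool frame: the origin (TCP) lies at the very end of the fingers, on their centre line; the grasp point (between the pads) lies 19 mm behind it (env.grasp_offset is the distance from the TCP to the grasp point, in mm); z points along the fingers, y is the line along which they close (so a half turn about z gives the same grasp; the last joint's range is limited). The gripper opens to 91 mm and grips with 3 to 60 N. Pads are 32 mm wide; open, the fingers measure 118 mm over their backs; the gripper's body (76 mm by 178 mm) begins 60 mm behind the grasp point.
Start: joints at [-69.442, 18.312, 89.639, -0, 72.044, -1.146], TCP at [212.643, -534.253, 213.976] pointing down, gripper open.
Joint ranges: [-177.97, 177.97], [-48.28, 115.42], [12.27, 149.76], [-77.06, 257.06], [2.81, 150.46], [-146.56, 146.56]. Speed limits (degrees/s): [147.25, 147.25, 180, 180, 180, 180].

### API

Orientations are given as [roll, pitch, yaw] about the fixed x, y, z axes, in that order (R = Rz(yaw) Ry(pitch) Rx(roll)).
In Python, from workcell import env gives the robot as it stands. The module is installed in compiled form; this text tells all that it offers.
- The arm moves only by the tool send_rows, never from a script. Its argument "motion" is a list of rows, each an object of numbers: "tx", "ty", "tz": the shift along the tool's x, y, z in units of 500 mm (1.0 is 500 mm); "rx", "ry", "rz": the turn, a rotation vector about the tool's x, y, z in units of 30 degrees (1.0 is 30 degrees); "gripper": the closure, from -1 (fully open) to 1 (shut). In form: [{"tx": .., "ty": .., "tz": .., "rx": .., "ry": .., "rz": .., "gripper": ..}, ...]. A call has 1 to 12 rows; each row shifts and turns the commanded pose from where the row before left it, along the tool's axes as they then stand; what a row does not reach is not made up. A row lasts 1/8 s, in which the tool goes at most 62.5 mm and 10.7 degrees, less where a joint would pass 70% of its speed; a pose out of reach is approached as far as the arm can. A call with a number of a shift or a turn outside -1 to 1 is refused whole. A call with a gripper value outside its range is refused whole. The fingers move at their own pace and stop on an object; "grip_force" is the grip in N (left out, the last holds). Time passes only in rows, so rows that do not move let the fingers close. It gives the time, the measured TCP pose, the force, the opening and the grip force at its end, in the units of the state.
- env.state(): the state, without advancing time (a new reading comes with each control period).
- env.grab_frame(name): name is "scene" or "side" or "wrist"; returns a dict with "frame" (384x512x3 uint8, red, green, blue), "vertical_fov" (degrees; the focal length in pixels is half the picture's height over the tangent of half this angle, whatever the lens; pixels are square), "cx", "cy" (the principal point, pixels), "rvec" (rotation vector, rad) and "tvec" (3), from world to camera coordinates, as OpenCV has them; the wrist camera has in their place "T_tool_cam" (4x4, takes a point from camera to tool coordinates, whose origin is the TCP and whose axes are the flange's). Camera axes: x right, y down, z forward; pixel columns grow to the right and rows downward; lengths in mm; the calibration is good to about 2 mm. A picture is of the moment at which its call begins: read the wrist's pose just before it. There is no depth.
- env.job_done(): hands the job in; it is judged then, once.
The state is a dict: "time_s": time; "qpos": joint angles; "qvel": joint speeds; "effort": joint torques, N m; "ee_pos": TCP position; "ee_rot": TCP orientation; "force": force on the tool from outside, world axes, zero at the start; "torque": the same for the moment, N m; "gripper_width": finger opening in mm; "gripper_force": force on a finger pad.
Only numpy, scipy, OpenCV 4.12 (cv2) and the standard library are available. Lean on these libraries where they do the work, as an engineer would, in place of code of your own. Each camera call takes 0.05 s, during which the arm holds its last target. There are 200 camera calls.

### The job

The pile of form slips is already on the two posts of the lever-arch board on the sloping desk stand. Pick up the loose black clamp bar from the table, slide it over both posts, right way up, until it lies flat and fully home on the paper, and then press the lever down all the way so that the arches shut over the posts. Leave the cup, the stapler and the stamp where they stand.

Things in the scene. Friction and masses are not known exactly. Their poses are not given: they have to be found in the camera images.
- board: Brown hardboard 245 x 225 mm on a fixed, sloping grey steel desk stand, low edge to the robot. Origin on its face midway between two posts. x: up the slope, 32 deg above level; y: along the line of posts; z: square out of the board, 32 deg from vertical, leaning to the robot. It spans x -150 to 95 mm; a fixed pile of ruled white slips (x -136 to 12, y -105 to 105) is 15 mm thick.
- post_a (a point): Tip of one of the two fixed steel posts that stand along the board's z: 5 mm in diameter, last 4 mm tapered. This tip is at x 0, y -40, z 46 mm in the board's frame, so 31 mm above the paper.
- post_b (a point): Tip of the other post, the same, at x 0, y +40, z 46 mm in the board's frame.
- bar_center (a point): Loose black plastic clamp bar, about 30 g: a strip 112 (its y) x 20 (x) x 6 mm with a thumb rib on its middle to hold it by, 14 (x) x 40 (y) x 16 mm tall; 22 mm high in all. 7 mm holes at y -40 and +40; fits either way round. Point: its centre, 11 mm above the underside; z up as it lies right way up at the start. Seated: x 0, y 0, z 26 mm in the board's frame.
- lever (a joint): Angle of the steel lever behind the posts, rad: 0 pressed down flat to the board (shut, hard stop), 1.0 to 1.2 raised (open, at the start). Friction holds it where it is left; 2 to 3 N at the pad moves it, and it turns the arches with it. Its pivot is parallel to the board's y, at x 48, z 14 mm in the board's frame.
- lever_pad (a point): Where to press the lever: on its plate (18 mm wide, 3 thick, 60 long, end rolled to 9 mm), 50 mm from the pivot, on the face that is turned to the posts when raised and away from the board when shut. Own x: to the free end; z: out of that face. Shut, it is at x 98, y 0, z 17 mm in the board's frame. The lever runs midway between the arches.
- arch (a joint): Angle of the two steel wire arches, rad, always 0.8 of the lever's: 0 shut, their ends on the post tips; 0.8 to 0.96 open, swung back up the slope clear of the posts. They stand at y -40 and +40 mm, turn about a line at x 40, z 10 mm in the board's frame and reach 66 mm from it.
- cup_center (a point): Bystander: a white paper cup, 72 mm across the rim, 85 mm tall; the point is at its centre.
- stapler_center (a point): Bystander: a grey desk stapler, 98 mm long (its y), 30 mm wide, 47 mm tall; the point is at its centre.
- stamp_center (a point): Bystander: a black and grey self-inking stamp, 34 x 56 mm, 66 mm tall; the point is at its centre.
Not all that is in view belongs to the job. Several things look just like the part that bears bar_center: the one meant starts farthest from the robot's base.

How it is judged:
By the outcome, as a careful person would: the job done as asked, in the order asked, and still so for the second after the job is handed in, with the robot touching nothing.
It also fails if it takes over 64 s, if anything falls off the work surface, if the arm or the gripper's body presses on something with over 40 N, if the wrist force passes 120 N, or if a joint passes its speed limit or range.

## Working session

There is one attempt and no reset: what is moved stays moved. The work goes in short steps, Python scripts to look and compute and a tool call to move; the robot and the scene stay as the last step left them, time stands still between calls to the robot, and variables do not carry over. Pictures are saved under pics/ and viewed, at most 10 in all, crops included, and the job is handed in when it is done.

Besides the shell and the picture viewer there is one more tool, called as a command line: name --argument value ..., lists and objects as JSON in quotes. send_rows: Moves the arm, as the interface text tells. Shifts and turns lie within -1 to 1; 1 stands for 500 mm of shift or 30 degrees of turn. Its arguments: {"type":"object","properties":{"motion":{"type":"array"},"grip_force":{"type":"number"}},"required":["motion"]}

```bash
mkdir -p pics
cat > h.py <<'E'
import numpy as np, cv2, pickle
from scipy.spatial.transform import Rotation as Rn
from workcell import env
def grab(n):
    s=env.state(); g=env.grab_frame(n); g['s']=s; g['name']=n
    pickle.dump(g,open(f'{n}.pkl','wb')); return g
def load(n): return pickle.load(open(f'{n}.pkl','rb'))
def cam(g):
    """returns R (cam->world), C"""
    if 'rvec' in g:
        R=cv2.Rodrigues(np.array(g['rvec'],float))[0].T; return R,-R@np.array(g['tvec'],float).ravel()
    T=np.array(g['T_tool_cam']); s=g['s']; Rt=Rn.from_euler('xyz',s['ee_rot'],degrees=True).as_matrix()
    return Rt@T[:3,:3], Rt@T[:3,3]+np.array(s['ee_pos'])
def f(g): return g['frame'].shape[0]/2/np.tan(np.radians(g['vertical_fov'])/2)
def ray(g,u,v):
    R,C=cam(g); d=R@np.array([(u-g['cx'])/f(g),(v-g['cy'])/f(g),1]); return C,d/np.linalg.norm(d)
def onz(g,u,v,z):
    C,d=ray(g,u,v); return C+d*(z-C[2])/d[2]
def tri(*obs):
    A=0;b=0
    for g,u,v in obs:
        C,d=ray(g,u,v); P=np.eye(3)-np.outer(d,d); A=A+P; b=b+P@C
    X=np.linalg.solve(A,b); return X,[np.round(np.linalg.norm((np.eye(3)-np.outer(ray(*o)[1],ray(*o)[1]))@(X-ray(*o)[0])),1) for o in obs]
def proj(g,X):
    R,C=cam(g); p=R.T@(np.array(X)-C); return np.array([g['cx']+f(g)*p[0]/p[2],g['cy']+f(g)*p[1]/p[2]])
def save(g,name,crop=None,k=1):
    im=g['frame'][...,::-1]
    if crop: im=im[crop[1]:crop[3],crop[0]:crop[2]]
    cv2.imwrite(f'pics/{name}.png',cv2.resize(im,None,fx=k,fy=k,interpolation=cv2.INTER_CUBIC))
E
python3 - <<'E'
from h import *
a=grab('scene');b=grab('side');c=grab('wrist')
s=c['s'];print(s)
for g in(a,b,c):print(g['vertical_fov'],g['cx'],g['cy'],cam(g)[1].round(),cam(g)[0][:,2].round(2),[k for k in g])
im=np.hstack([a['frame'],b['frame']])
save(a,'scene',k=1.5);save(b,'side',k=1.5)
E
```

```text
{'time_s': 0.1, 'qpos': array([-6.94447772e+01,  1.83462472e+01,  8.96995409e+01, -3.54130124e-03,
        7.20414728e+01, -1.14563717e+00]), 'qvel': array([-0.06727205, -0.11158413, -0.1256863 ,  0.01170862,  0.05883827,
       -0.00337041]), 'effort': array([-2.06644227e-04, -4.13331664e+01, -2.32510006e+01,  7.28645339e-02,
        4.21842153e-02, -4.40772283e-05]), 'ee_pos': array([ 212.44242324, -533.84080321,  213.22084052]), 'ee_rot': array([-1.79912689e+02,  1.62174967e-03,  2.17019557e+01]), 'force': array([-0.33665003, -0.65509293,  0.29199985]), 'torque': array([-0.01682182, -0.01797889,  0.01528952]), 'gripper_force': 0.0, 'gripper_width': 91.18989391336167}
42.598184629332025 255.8353779080632 189.17242317930842 [1021. -392. 1287.] [-0.43  0.28 -0.86] ['frame', 'vertical_fov', 'cx', 'cy', 'rvec', 'tvec', 's', 'name']
45.88179021429984 253.92535730472926 188.24106139711324 [185. 944. 680.] [ 0.2  -0.85 -0.49] ['frame', 'vertical_fov', 'cx', 'cy', 'rvec', 'tvec', 's', 'name']
61.89858379552726 251.3509142141022 192.23817912756314 [ 285. -506.  384.] [-0.26 -0.1  -0.96] ['frame', 'vertical_fov', 'cx', 'cy', 'T_tool_cam', 's', 'name']
```

View pics/scene.png

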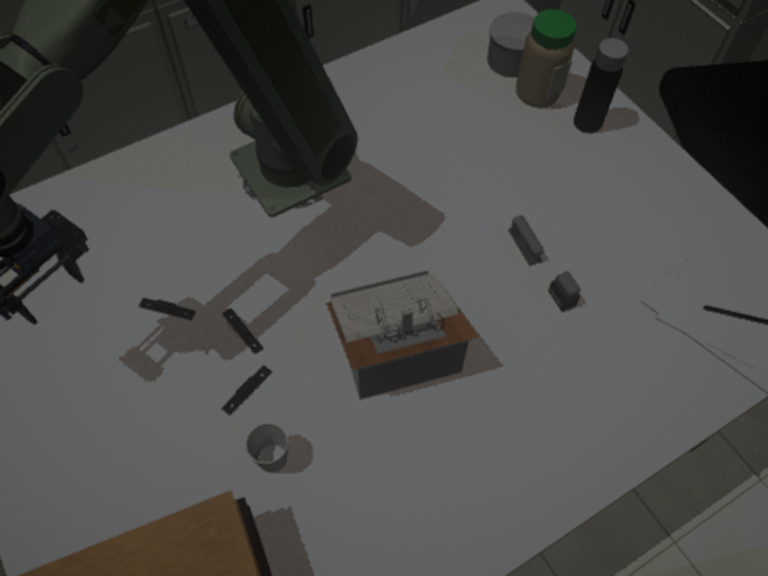

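View pics/side.png

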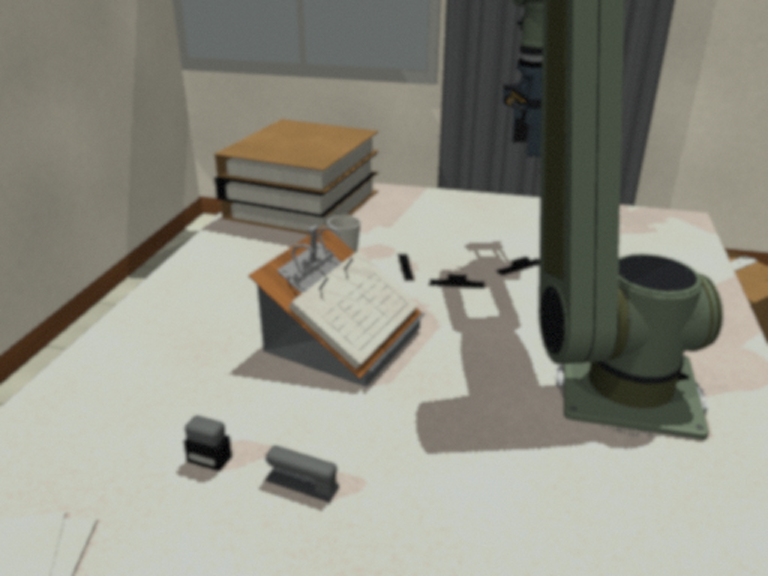

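The scene view shows three black bars at (picture px / 1.5) A (111,205), B (162,220), C (165,260). The board is at about (270,220), with its lever and arches raised. I'll measure the bars' distances from the base and take an enlarged crop.

Run:
```python
from h import *
a=load('scene');b=load('side')
im=a['frame']; m=(im.max(2)<50).astype(np.uint8); m[:190]=0; m[:,:85]=0; m[300:]=0
n,l,st,ce=cv2.connectedComponentsWithStats(m)
for i in range(1,n):
    if 60<st[i,4]<1500:
        r=cv2.minAreaRect(np.argwhere(l==i)[:,::-1].astype(np.float32))
        p=onz(a,*ce[i],4); v=np.argwhere(l==i)[:,::-1]-ce[i]; d=np.linalg.svd(v.astype(float),full_matrices=False)[2][0]
        q=onz(a,*(ce[i]+10*d),4)-onz(a,*(ce[i]-10*d),4)
        print(ce[i].round(1),st[i,4],p.round(1),'dist',np.hypot(*p[:2]).round(),'yaw of long axis',np.degrees(np.arctan2(q[1],q[0])).round(1),r[1])
A=cv2.resize(a['frame'][170:285,80:200],None,fx=4,fy=4,interpolation=2)
B=cv2.resize(a['frame'][175:270,210:330],None,fx=6.2,fy=6.2,interpolation=2)
cv2.imwrite('pics/c1.png',cv2.convertScaleAbs(B[...,::-1],alpha=1.6))
S=b['frame'][145:255,160:290]
cv2.imwrite('pics/c2.png',cv2.convertScaleAbs(cv2.resize(S,None,fx=5.4,fy=5.4,interpolation=2)[...,::-1],alpha=1.1))
cv2.imwrite('pics/c3.png',cv2.convertScaleAbs(A[...,::-1],alpha=1.8))
```

```text
[375.6 197.7] 208 [586.7 315.    4. ] dist 666.0 yaw of long axis 17.2 (16.0, 19.0)
[111.8 205.4] 248 [ 201.2 -373.5    4. ] dist 424.0 yaw of long axis 42.8 (36.263187408447266, 7.6921916007995605)
[490.7 209.4] 115 [796.3 584.4   4. ] dist 988.0 yaw of long axis 43.0 (43.17399597167969, 2.6837892532348633)
[161.1 220. ] 238 [ 320.7 -270.     4. ] dist 419.0 yaw of long axis 8.4 (34.67057800292969, 7.02781867980957)
[271.3 216.8] 76 [478.6  11.    4. ] dist 479.0 yaw of long axis -27.7 (13.0, 7.0)
[274.1 246. ] 1431 [561.6 -32.4   4. ] dist 563.0 yaw of long axis -103.7 (19.646841049194336, 78.04043579101562)
[164.1 259.2] 281 [ 436.3 -316.8    4. ] dist 539.0 yaw of long axis -71.1 (7.071067810058594, 40.305084228515625)
```

View pics/c1.png

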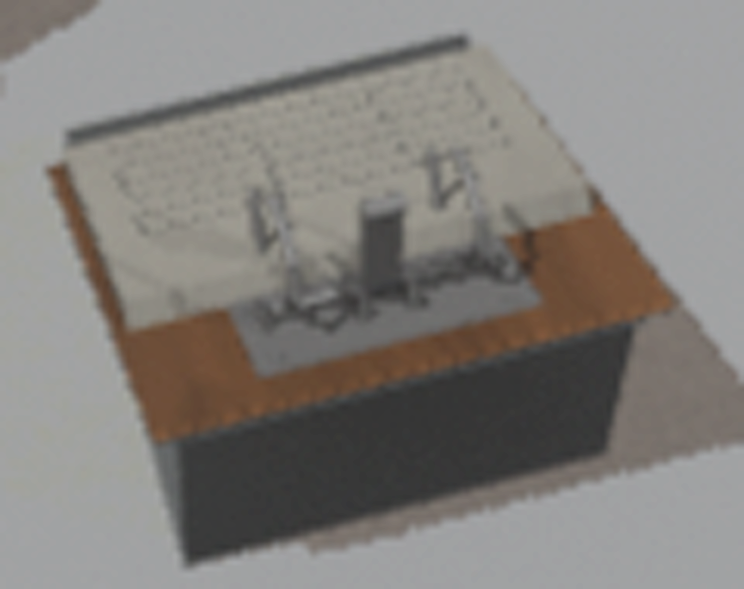

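View pics/c2.png

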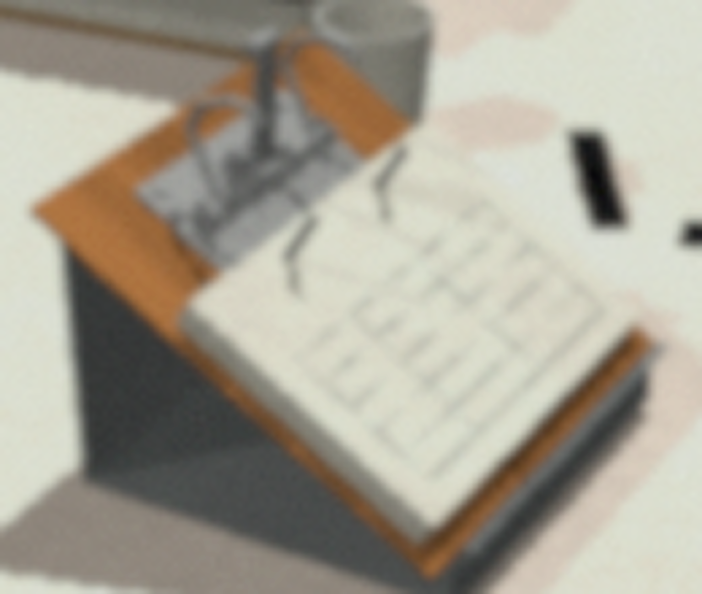

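View pics/c3.png

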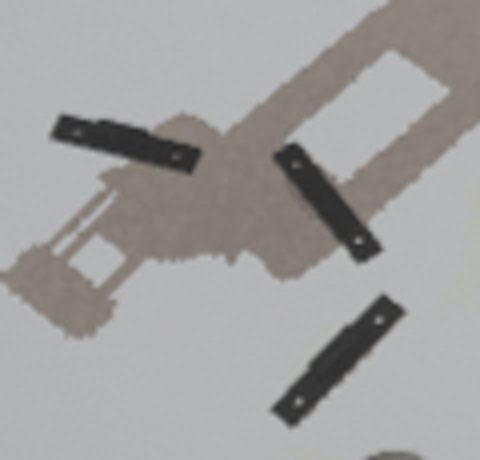

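Bar C, at scene px (164,259), is 539 mm from the base. A is at 424 mm and B at 419 mm, so C is the one meant. The crop confirms its shape, with holes at about (175,250) and (154.5,270.5), rib up. The board's corners and both post tips are visible in the crops, so I'll fit its pose.

```bash
cat > fit.py <<'E'
from h import *
from scipy.optimize import least_squares
def board(p):
    x,y,z,yaw=p; c=np.radians(32)
    R=Rn.from_euler('z',yaw,degrees=True).as_matrix()@np.array([[np.cos(c),0,-np.sin(c)],[0,1,0],[np.sin(c),0,np.cos(c)]])
    return R,np.array([x,y,z])
def fit(obs,p0):
    fun=lambda p:np.concatenate([(proj(g,board(p)[0]@np.array(X)+board(p)[1])-uv) for g,X,uv in obs])
    return least_squares(fun,p0,loss='soft_l1')
E
python3 - <<'E'
from fit import *
a=load('scene');b=load('side')
A=lambda u,v:np.array([210+u/6.2,175+v/6.2]);B=lambda u,v:np.array([160+u/5.4,145+v/5.4])
w=112.5
obs=[(a,[95,-w,0],A(155,440)),(a,[95,w,0],A(678,300)),(b,[95,w,0],B(35,208)),(b,[-150,w,0],B(430,575)),(b,[-150,-w,0],B(655,338)),
 (b,[0,40,46],B(312,220)),(b,[0,-40,46],B(405,150)),(b,[0,40,15],B(291,260)),(b,[0,-40,15],B(380,187)),(a,[-136,105,15],A(490,45))]
r=fit(obs,[520,0,80,-5]);print(r.x.round(2),r.fun.reshape(-1,2).round(1).tolist())
R,t=board(r.x)
for q in([0,0,26],[0,40,46],[0,-40,46],[98,0,17]):print(q,(R@q+t).round(1))
print('predict tips scene crop',[((proj(a,R@np.array(q)+t)-[210,175])*6.2).round() for q in([0,40,46],[0,-40,46])])
h1=onz(a,175,250,6);h2=onz(a,154.5,270.5,6);print(h1,h2,np.linalg.norm(h1-h2),(h1+h2)/2,np.degrees(np.arctan2(*(h1-h2)[1::-1])))
np.save('bp.npy',r.x)
T=np.array(load('wrist')['T_tool_cam']);print(T.round(2))
E
```

```text
[511.32 -31.85 103.65 -15.  ] [[-1.9, -0.8], [-2.1, -0.5], [-1.5, 0.3], [0.2, 0.7], [-0.5, 0.9], [0.1, -0.4], [-0.5, -0.4], [-1.2, -0.1], [-1.1, 0.3], [-2.2, -0.8]]
[0, 0, 26] [498.  -28.3 125.7]
[0, 40, 46] [498.1  13.1 142.7]
[0, -40, 46] [477.4 -64.2 142.7]
[98, 0, 17] [582.9 -51.  170. ]
predict tips scene crop [array([421., 142.]), array([243., 187.])]
[ 427.83589971 -278.48742       6.        ] [ 453.50254413 -354.24687149    6.        ] 79.98919380452188 [ 440.66922192 -316.36714575    6.        ] 108.71593402143154
[[  -0.     -0.96   -0.28   77.48]
 [   1.     -0.     -0.      0.49]
 [   0.     -0.28    0.96 -170.28]
 [   0.      0.      0.      1.  ]]
```

Bar C's centre is (440.7, -316.4), with its long axis at 108.7°. I'll move above it for a close look.

send_rows --motion '[{"tx": 0.084,"ty": -0.034,"tz": 0.024,"gripper": -1},{"tx": 0.084,"ty": -0.034,"tz": 0.024},{"tx": 0.084,"ty": -0.034,"tz": 0.024},{"tx": 0.084,"ty": -0.034,"tz": 0.024},{"tx": 0.084,"ty": -0.034,"tz": 0.024},{"tx": 0.084,"ty": -0.034,"tz": 0.024},{"tx": 0.084,"ty": -0.034,"tz": 0.024},{"rz": -0.32},{"rz": -0.32},{"rz": -0.32},{"rz": -0.32},{"rz": -0.32}]'

```text
invalid input at $.motion[0]: expected keys tx, ty, tz, rx, ry, rz, gripper
```

send_rows --motion '[{"rz": -0.32,"gripper": 0},{"rz": -0.32},{"rz": -0.32},{"rz": -0.34},{"gripper": 0},{"gripper": 0}]'

```text
invalid input at $.motion[0]: expected keys tx, ty, tz, rx, ry, rz, gripper
```

Run:
```python
from h import *
c=grab('wrist'); s=c['s']; print(s['ee_pos'],s['ee_rot'],s['gripper_width'],s['force'],s['qpos'].round(1))
print(proj(c,[440.7,-316.4,6]))
im=c['frame']; m=((im.max(2)<60)).astype(np.uint8)
n,l,st,ce=cv2.connectedComponentsWithStats(m)
for i in range(1,n):
    if st[i,4]>400: print(st[i],ce[i].round(1))
save(c,'w1',k=1.5)
```

```text
[ 212.49991722 -533.90010029  213.30330203] [-1.79923097e+02 -1.67248908e-04  2.17024623e+01] 91.26549141726458 [-0.03925842 -0.47145285  0.07713702] [-69.4  18.3  89.7  -0.   72.   -1.1]
[ 126.86616805 -137.27749845]
[ 42   0  24  43 859] [53.1 19.4]
[  92   82   58   86 1409] [116.8 120.4]
[    0   215   512   169 47063] [244.8 318.9]
```

View pics/w1.png

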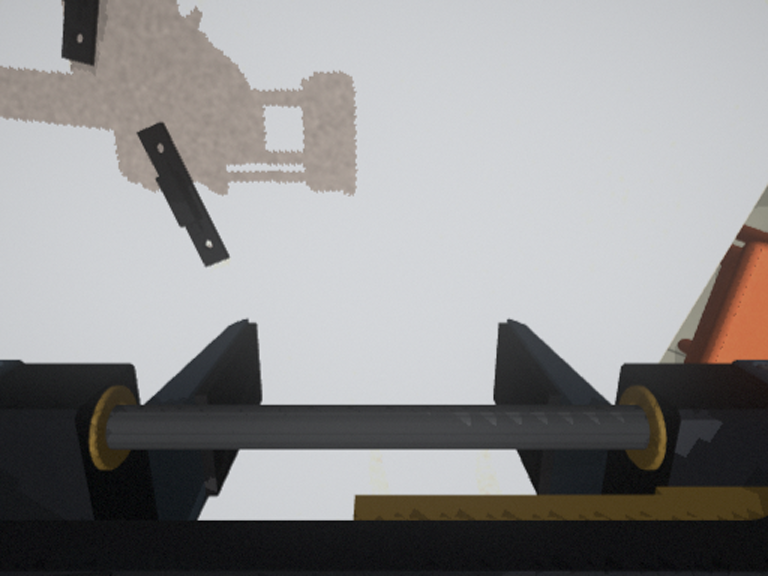

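The moves were refused because every row needs all seven keys, so this is still the start view. It shows bar A at (122,130) and the fingertips at (165,213) and (340,213). I'll resend with every key.

send_rows --motion '[{"tx": 0.084,"ty": -0.034,"tz": 0.024,"rx": 0,"ry": 0,"rz": 0,"gripper": -1},{"tx": 0.084,"ty": -0.034,"tz": 0.024,"rx": 0,"ry": 0,"rz": 0,"gripper": -1},{"tx": 0.084,"ty": -0.034,"tz": 0.024,"rx": 0,"ry": 0,"rz": 0,"gripper": -1},{"tx": 0.084,"ty": -0.034,"tz": 0.024,"rx": 0,"ry": 0,"rz": 0,"gripper": -1},{"tx": 0.084,"ty": -0.034,"tz": 0.024,"rx": 0,"ry": 0,"rz": 0,"gripper": -1},{"tx": 0.084,"ty": -0.034,"tz": 0.024,"rx": 0,"ry": 0,"rz": 0,"gripper": -1},{"tx": 0.084,"ty": -0.034,"tz": 0.024,"rx": 0,"ry": 0,"rz": 0,"gripper": -1},{"tx": 0,"ty": 0,"tz": 0,"rx": 0,"ry": 0,"rz": -0.32,"gripper": 0},{"tx": 0,"ty": 0,"tz": 0,"rx": 0,"ry": 0,"rz": -0.32,"gripper": 0},{"tx": 0,"ty": 0,"tz": 0,"rx": 0,"ry": 0,"rz": -0.32,"gripper": 0},{"tx": 0,"ty": 0,"tz": 0,"rx": 0,"ry": 0,"rz": -0.32,"gripper": 0},{"tx": 0,"ty": 0,"tz": 0,"rx": 0,"ry": 0,"rz": -0.32,"gripper": 0}]'

```text
time_s: 1.7
ee_pos: [441.7, -314.8, 129.8]
ee_rot: [-180.0, -0.0, 70.0]
force: [-0.1, -0.2, -1.3]
gripper_width: 46.4
gripper_force: 0.0
```

send_rows --motion '[{"tx": 0,"ty": 0,"tz": 0,"rx": 0,"ry": 0,"rz": -0.32,"gripper": 0},{"tx": 0,"ty": 0,"tz": 0,"rx": 0,"ry": 0,"rz": -0.32,"gripper": 0},{"tx": 0,"ty": 0,"tz": 0,"rx": 0,"ry": 0,"rz": -0.32,"gripper": 0},{"tx": 0,"ty": 0,"tz": 0,"rx": 0,"ry": 0,"rz": -0.34,"gripper": 0},{"tx": 0,"ty": 0,"tz": 0,"rx": 0,"ry": 0,"rz": 0,"gripper": 0},{"tx": 0,"ty": 0,"tz": 0,"rx": 0,"ry": 0,"rz": 0,"gripper": 0}]'

```text
time_s: 2.45
ee_pos: [441.8, -314.9, 129.9]
ee_rot: [-180.0, -0.0, 108.6]
force: [-0.1, 0.3, -0.2]
gripper_width: 45.7
gripper_force: 0.0
```

Run:
```python
from h import *
c=grab('wrist'); s=c['s']; print(s['ee_pos'],s['ee_rot'],s['gripper_width'],s['force'],s['qpos'].round(1))
print(proj(c,[440.7,-316.4,6]),proj(c,s['ee_pos']))
im=c['frame']; m=((im.max(2)<60)).astype(np.uint8)
n,l,st,ce=cv2.connectedComponentsWithStats(m)
for i in range(1,n):
    if st[i,4]>400: print(st[i],ce[i].round(1))
# holes: bright comps inside dark bar
a=load('scene'); print('cup',onz(a,268/1.5,447/1.5,45))
save(c,'w2',k=1.5)
```

```text
[ 441.76593081 -314.94643845  129.87981102] [-1.79996869e+02 -4.74198795e-03  1.08558238e+02] 45.656519022813626 [-0.07045728  0.25420044 -0.15765056] [-36.7  19.3 101.2   0.   59.5 -55.3]
[251.39183546 186.42847463] [253.88155068 240.43133966]
[467   0  45  21 673] [491.6   8.3]
[    0   226   512   158 45199] [252. 323.]
cup [ 571.7523297  -334.69252327   45.        ]
```

View pics/w2.png

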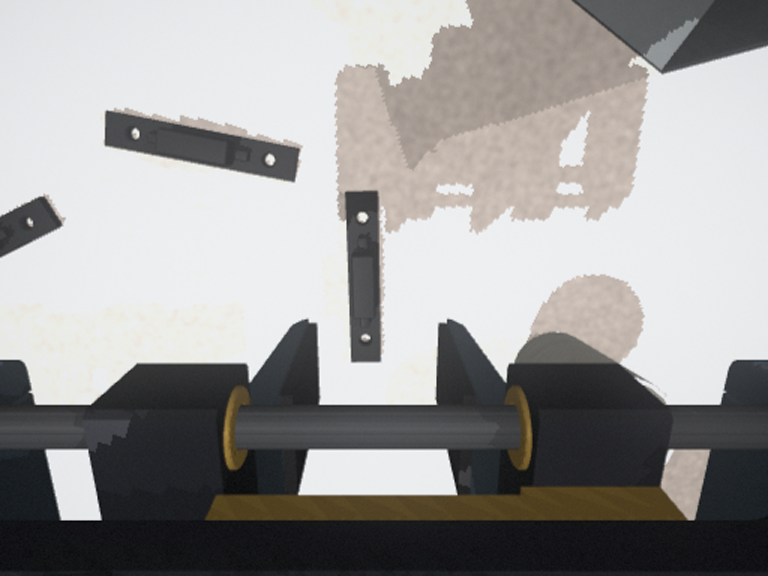

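Picture w2 shows bar C between the fingers at (242,185), with its holes at (241.3,144.7) and (243.7,225.3) and its rib up. The cup is at lower right, about 130 mm away. I'll measure the bar precisely.

Run:
```python
from h import *
c=load('wrist'); s=c['s']; im=c['frame'].max(2).astype(float)
P=[]
for u,v in((241,145),(244,225)):
    w=np.clip(im[v-6:v+7,u-6:u+7]-100,0,None); yy,xx=np.mgrid[v-6:v+7,u-6:u+7]
    uv=(w*xx).sum()/w.sum(),(w*yy).sum()/w.sum(); P.append(onz(c,*uv,3)); print(uv,P[-1])
d=P[0]-P[1]; m=(P[0]+P[1])/2; print(np.linalg.norm(d),m,np.degrees(np.arctan2(d[1],d[0])))
Rt=Rn.from_euler('xyz',s['ee_rot'],degrees=True).as_matrix()
print('tool delta',Rt.T@(np.array([m[0],m[1],8])-s['ee_pos'])/500)
```

```text
(np.float64(241.29837291116974), np.float64(144.2711081794195)) [ 419.24456002 -281.80689389    3.        ]
(np.float64(243.38039944263818), np.float64(224.39294008360426)) [ 445.83220951 -356.79464506    3.        ]
79.56171146056256 [ 432.53838476 -319.30076948    3.        ] 109.5224654723522
tool delta [-0.00240232 -0.02025381  0.24376053]
```

send_rows --motion '[{"tx": -0.001,"ty": -0.01,"tz": 0.08,"rx": 0,"ry": 0,"rz": -0.032,"gripper": 0},{"tx": -0.0014,"ty": -0.0102,"tz": 0.08,"rx": 0,"ry": 0,"rz": 0,"gripper": 0},{"tx": 0,"ty": 0,"tz": 0,"rx": 0,"ry": 0,"rz": 0,"gripper": 0},{"tx": 0,"ty": 0,"tz": 0,"rx": 0,"ry": 0,"rz": 0,"gripper": 0}]'

```text
time_s: 3.0
ee_pos: [433.7, -320.1, 51.2]
ee_rot: [179.9, 0.1, 109.6]
force: [-0.2, 0.4, 0.1]
gripper_width: 45.9
gripper_force: 0.0
```

Run:
```python
from h import *
c=grab('wrist'); s=c['s']; im=c['frame'].max(2).astype(float); print(s['ee_pos'],s['ee_rot'])
p0=np.array([432.54,-319.3,0]);e=np.array([419.24,-281.8,0])-p0;e/=np.linalg.norm(e)
for k in(40,-40):
    u,v=np.round(proj(c,p0+e*k+[0,0,4])).astype(int); print('pred',u,v)
    if v<370:
        print(im[v,u-25:u+26].astype(int))
        w=np.clip(im[v-5:v+6,u-6:u+7]-100,0,None); yy,xx=np.mgrid[v-5:v+6,u-6:u+7]
        uv=(w*xx).sum()/w.sum(),(w*yy).sum()/w.sum(); print(uv,onz(c,*uv,3))
# strip edges (z=6) at several rows
for v in range(60,230,20):
    r=np.where(im[v,190:310]<80)[0]
    print(v,(r.min()+190,r.max()+190) if len(r) else None)
Rt=Rn.from_euler('xyz',s['ee_rot'],degrees=True).as_matrix();print('axis px z6,z22',proj(c,s['ee_pos']-[0,0,s['ee_pos'][2]-6]),proj(c,s['ee_pos']-[0,0,s['ee_pos'][2]-22]))
```

```text
[ 433.65787008 -320.09888111   51.18179302] [1.79927594e+02 1.10376954e-01 1.09624635e+02]
pred 252 156
[201 199 196 173 173 174 174 172 171 169 158  58  54  53  53  53  53  52
  54  52  93 197 196 193 174 168 169 168 168 161 104  50  53  52  52  53
  51  53  53  69 135 201 202 201 197 195 195 196 200 201 206]
(np.float64(251.69110867178924), np.float64(156.63227222832052)) [ 418.93069729 -282.29255254    3.        ]
pred 252 261
[239 240 239 239 238 237 237 237 237 238 237 229 102  68  66  67  65  67
  67  64  61 119 185 169 169 168 181 226 221 163  52  63  64  64  63  63
  63  61  99 200 217 239 239 239 240 239 239 239 239 239 239]
(np.float64(252.24759615384616), np.float64(260.3245192307692)) [ 445.9157471  -356.76285896    3.        ]
60 None
80 None
100 (np.int64(190), np.int64(194))
120 (np.int64(190), np.int64(191))
140 (np.int64(238), np.int64(266))
160 (np.int64(238), np.int64(266))
180 (np.int64(239), np.int64(265))
200 (np.int64(239), np.int64(265))
220 (np.int64(193), np.int64(309))
axis px z6,z22 [253.35394978 213.63008859] [253.52104603 221.88815117]
```

send_rows --motion '[{"tx": 0.002,"ty": -0.002,"tz": 0.04,"rx": 0,"ry": 0,"rz": 0,"gripper": 0},{"tx": 0,"ty": 0,"tz": 0.03,"rx": 0,"ry": 0,"rz": 0,"gripper": 0},{"tx": 0,"ty": 0,"tz": 0.016,"rx": 0,"ry": 0,"rz": 0,"gripper": 0},{"tx": 0,"ty": 0,"tz": 0,"rx": 0,"ry": 0,"rz": 0,"gripper": 0},{"tx": 0,"ty": 0,"tz": 0,"rx": 0,"ry": 0,"rz": 0,"gripper": 0}]'

```text
time_s: 3.68
ee_pos: [431.8, -319.1, 7.4]
ee_rot: [180.0, 0.1, 109.7]
force: [0.3, -0.1, -0.0]
gripper_width: 45.7
gripper_force: 0.0
```

send_rows --motion '[{"tx": 0,"ty": 0,"tz": 0,"rx": 0,"ry": 0,"rz": 0,"gripper": 1},{"tx": 0,"ty": 0,"tz": 0,"rx": 0,"ry": 0,"rz": 0,"gripper": 1},{"tx": 0,"ty": 0,"tz": 0,"rx": 0,"ry": 0,"rz": 0,"gripper": 1},{"tx": 0,"ty": 0,"tz": 0,"rx": 0,"ry": 0,"rz": 0,"gripper": 1},{"tx": 0,"ty": 0,"tz": 0,"rx": 0,"ry": 0,"rz": 0,"gripper": 1}]' --grip_force 25

```text
time_s: 4.3
ee_pos: [431.5, -318.9, 7.1]
ee_rot: [180.0, 0.0, 109.7]
force: [-0.4, 0.2, 1.1]
gripper_width: 13.7
gripper_force: 25.0
```

```bash
cat >> fit.py <<'E'
def plan(Rg,pg,s=None):
    """translation (tool axes, /500) then rotation vector (/30deg) in tool axes"""
    s=s or env.state(); Rt=Rn.from_euler('xyz',s['ee_rot'],degrees=True).as_matrix()
    print('t',(Rt.T@(pg-s['ee_pos'])/500).round(4),'r',(Rn.from_matrix(Rt.T@Rg).as_rotvec(degrees=True)/30).round(3),'goal',pg.round(1))
def toolR(R): return np.column_stack([R[:,1],R[:,0],-R[:,2]])
E
python3 - <<'E'
from fit import *
R,t=board(np.load('bp.npy')); plan(toolR(R),R@np.array([-60,0,100])+t)
E
```

```text
t [ 0.6049  0.1727 -0.2993] r [-1.033 -0.322  1.125] goal [411.   -5.  156.7]
```

send_rows --motion '[{"tx": 0,"ty": 0,"tz": -0.04,"rx": 0,"ry": 0,"rz": 0,"gripper": 1},{"tx": 0,"ty": 0,"tz": -0.08,"rx": 0,"ry": 0,"rz": 0,"gripper": 1},{"tx": 0,"ty": 0,"tz": -0.1,"rx": 0,"ry": 0,"rz": 0,"gripper": 1},{"tx": 0,"ty": 0,"tz": -0.08,"rx": 0,"ry": 0,"rz": 0,"gripper": 1},{"tx": 0.1,"ty": 0.029,"tz": 0,"rx": 0,"ry": 0,"rz": 0,"gripper": 1},{"tx": 0.1,"ty": 0.029,"tz": 0,"rx": 0,"ry": 0,"rz": 0,"gripper": 1},{"tx": 0.1,"ty": 0.029,"tz": 0,"rx": 0,"ry": 0,"rz": 0,"gripper": 1},{"tx": 0.1,"ty": 0.029,"tz": 0,"rx": 0,"ry": 0,"rz": 0,"gripper": 1},{"tx": 0.1,"ty": 0.029,"tz": 0,"rx": 0,"ry": 0,"rz": 0,"gripper": 1},{"tx": 0.1,"ty": 0.029,"tz": 0,"rx": 0,"ry": 0,"rz": 0,"gripper": 1}]'

```text
time_s: 5.55
ee_pos: [411.9, -5.5, 157.0]
ee_rot: [180.0, 0.0, 109.6]
force: [1.0, 0.3, -1.4]
gripper_width: 14.0
gripper_force: 25.0
```

send_rows --motion '[{"tx": 0,"ty": 0,"tz": 0,"rx": -0.172,"ry": -0.054,"rz": 0.1875,"gripper": 1},{"tx": 0,"ty": 0,"tz": 0,"rx": -0.172,"ry": -0.054,"rz": 0.1875,"gripper": 1},{"tx": 0,"ty": 0,"tz": 0,"rx": -0.172,"ry": -0.054,"rz": 0.1875,"gripper": 1},{"tx": 0,"ty": 0,"tz": 0,"rx": -0.172,"ry": -0.054,"rz": 0.1875,"gripper": 1},{"tx": 0,"ty": 0,"tz": 0,"rx": -0.172,"ry": -0.054,"rz": 0.1875,"gripper": 1},{"tx": 0,"ty": 0,"tz": 0,"rx": -0.172,"ry": -0.054,"rz": 0.1875,"gripper": 1},{"tx": 0,"ty": 0,"tz": 0,"rx": 0,"ry": 0,"rz": 0,"gripper": 1},{"tx": 0,"ty": 0,"tz": 0,"rx": 0,"ry": 0,"rz": 0,"gripper": 1}]'

```text
time_s: 6.55
ee_pos: [412.6, -8.9, 157.0]
ee_rot: [149.8, 0.9, 76.7]
force: [0.1, 0.2, 0.5]
gripper_width: 14.0
gripper_force: 25.0
```

Run:
```python
from fit import *
c=grab('wrist'); s=c['s']; print(s['ee_pos'],s['ee_rot'],s['gripper_width'],s['force'],s['qpos'].round(1))
R,t=board(np.load('bp.npy')); plan(toolR(R),R@np.array([-60,0,100])+t,s)
for q in([0,40,46],[0,-40,46],[0,40,15],[0,-40,15]):print(q,proj(c,R@np.array(q)+t).round(1))
save(c,'w3',k=1.5)
```

```text
[412.57852867  -8.87018959 156.98498573] [149.79066104   0.92555927  76.65752489] 14.01613601690548 [0.08115195 0.15707548 0.54363791] [  5.3  -5.5 134.5 -25.   24.3  38.8]
t [ 0.0069 -0.0045 -0.002 ] r [-0.059 -0.002  0.063] goal [411.   -5.  156.7]
[0, 40, 46] [340.1 153.6]
[0, -40, 46] [328.6 257.3]
[0, 40, 15] [330.9 147.3]
[0, -40, 15] [321.4 240.3]
```

View pics/w3.png

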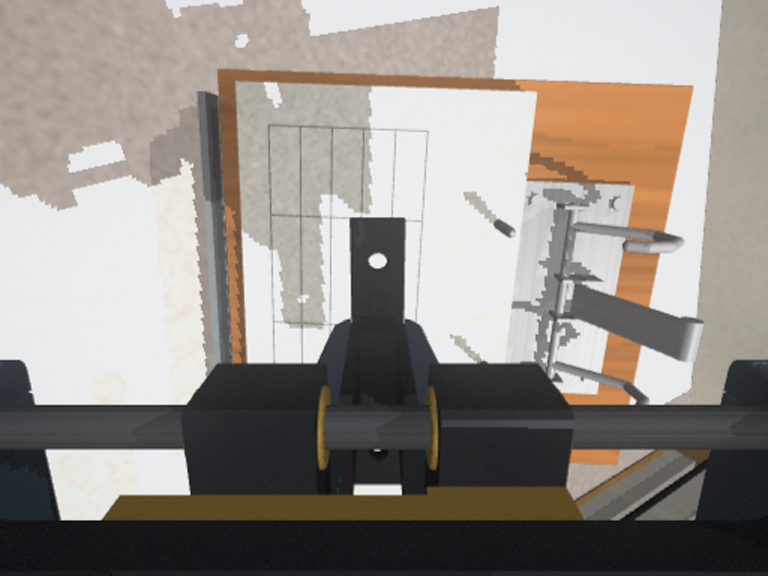

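Picture w3 shows the bar held straight, with its +y hole at (251,173). Post b runs from base (331,149) to tip (341,155), within about 1 px of the prediction. Post a is hidden behind the gripper, and the lever and arches are raised on the right. I'll correct the tilt and shift sideways so that both posts show.

send_rows --motion '[{"tx": 0,"ty": 0,"tz": 0,"rx": -0.059,"ry": 0,"rz": 0.063,"gripper": 1},{"tx": -0.055,"ty": -0.004,"tz": -0.002,"rx": 0,"ry": 0,"rz": 0,"gripper": 1},{"tx": -0.055,"ty": 0,"tz": 0,"rx": 0,"ry": 0,"rz": 0,"gripper": 1},{"tx": 0,"ty": 0,"tz": 0,"rx": 0,"ry": 0,"rz": 0,"gripper": 1},{"tx": 0,"ty": 0,"tz": 0,"rx": 0,"ry": 0,"rz": 0,"gripper": 1},{"tx": 0,"ty": 0,"tz": 0,"rx": 0,"ry": 0,"rz": 0,"gripper": 1}]'

```text
time_s: 7.35
ee_pos: [396.1, -60.9, 156.4]
ee_rot: [148.0, -0.1, 75.0]
force: [-0.7, 1.1, -0.4]
gripper_width: 13.4
gripper_force: 25.0
```

```bash
cp wrist.pkl w3.pkl
python3 - <<'E'
from fit import *
c=grab('wrist'); s=c['s']; print(s['ee_pos'],s['ee_rot'],s['qpos'].round(1))
R,t=board(np.load('bp.npy')); plan(toolR(R),R@np.array([-60,-60,100])+t,s)
for q in([0,40,46],[0,-40,46],[0,40,15],[0,-40,15]):print(q,proj(c,R@np.array(q)+t).round(1))
Rt=Rn.from_euler('xyz',s['ee_rot'],degrees=True).as_matrix()
print('hole pred',proj(c,s['ee_pos']+Rt@[39.1,0,4]), proj(c,s['ee_pos']+Rt@[39.1,0,1]))
im=c['frame'].max(2); save(c,'w4')
v=173;print(im[166:182,240:262])
cv2.imwrite('pics/w4c.png',cv2.resize(c['frame'][80:270,210:400,::-1],None,fx=3.1,fy=3.1,interpolation=2))
E
```

```text
[396.10240693 -60.92925816 156.41199464] [ 1.48004925e+02 -5.98143383e-02  7.50408628e+01] [ -6.8  -7.8 137.5 -13.1  19.1  19.3]
t [-0.0042  0.0001 -0.0005] r [-0.    -0.002  0.   ] goal [395.5 -62.9 156.7]
[0, 40, 46] [344.5  67.3]
[0, -40, 46] [335.7 185.2]
[0, 40, 15] [333.   71.3]
[0, -40, 15] [326.1 175.5]
hole pred [253.3031067  171.33486262] [253.33175741 172.51450905]
[[ 64  64  65  65  65  64  62  64  64  65  65  66  66  66  66  65  67  65
   66  65  65  65]
 [ 66  65  64  66  64  65  64  64  64  63  62  63  63  65  66  63  67  66
   66  66  66  65]
 [ 63  63  64  65  66  65  65  63  67  92  96 117 118 113  69  64  66  64
   66  67  67  65]
 [ 64  65  63  63  65  63  62  66 113 181 184 211 216 207 152 111  69  65
   66  66  67  66]
 [ 64  64  65  63  65  63  81 151 195 238 238 238 240 238 235 203 123  60
   64  65  65  66]
 [ 62  64  64  63  62  73 149 239 239 239 238 240 239 238 238 235 200  87
   61  64  64  65]
 [ 64  62  63  63  64 109 221 240 239 240 239 239 239 238 238 238 234 170
   62  64  66  66]
 [ 63  64  64  62  64 133 240 239 240 240 239 238 238 238 238 238 238 231
   63  63  65  65]
 [ 64  63  62  60  59 109 229 239 239 240 240 239 238 238 238 240 239 223
   61  62  65  66]
 [ 64  65  62  63  60  76 163 239 240 240 240 240 239 238 238 239 234 166
   60  62  66  66]
 [ 61  62  62  61  60  73 147 228 238 238 239 240 240 238 238 236 215  80
   59  60  66  63]
 [ 63  64  63  64  59  61  71 146 223 231 238 240 239 237 224 213 117  60
   62  62  64  65]
 [ 63  61  62  62  62  61  61  62 102 181 221 222 221 213 118  79  60  59
   61  63  65  64]
 [ 63  62  62  61  63  62  60  60  58  63  82  82  83  80  57  59  58  61
   60  65  62  65]
 [ 61  62  64  62  63  63  61  62  59  58  57  59  57  58  58  58  58  60
   63  63  63  65]
 [ 62  63  61  62  64  61  62  61  61  61  58  59  60  58  60  61  61  61
   63  64  64  63]]
```

View pics/w4c.png

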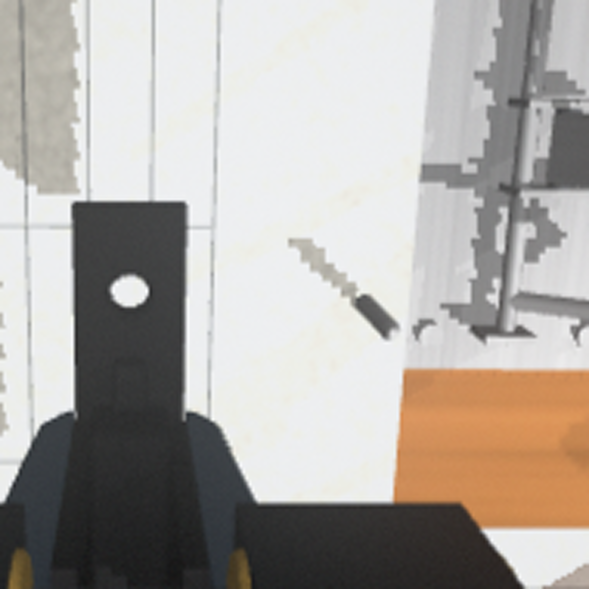

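Post a is at base (326.8,177.4) and tip (337.1,187.4), with the held bar's hole at (251.3,173.3). The posts sit about 2 mm up-slope of the fit, and the yaw is good. I'll bring the bar just above tip height and beside the posts, so the hole and post b can be compared at one depth.

send_rows --motion '[{"tx": 0.06,"ty": 0.045,"tz": 0,"rx": 0,"ry": 0,"rz": 0,"gripper": 1},{"tx": 0.055,"ty": 0.045,"tz": 0,"rx": 0,"ry": 0,"rz": 0,"gripper": 1},{"tx": 0,"ty": 0,"tz": 0.045,"rx": 0,"ry": 0,"rz": 0,"gripper": 1},{"tx": 0,"ty": 0,"tz": 0.04,"rx": 0,"ry": 0,"rz": 0,"gripper": 1},{"tx": 0,"ty": 0,"tz": 0,"rx": 0,"ry": 0,"rz": 0,"gripper": 1},{"tx": 0,"ty": 0,"tz": 0,"rx": 0,"ry": 0,"rz": 0,"gripper": 1},{"tx": 0,"ty": 0,"tz": 0,"rx": 0,"ry": 0,"rz": 0,"gripper": 1}]'

```text
time_s: 8.28
ee_pos: [469.3, -21.5, 145.0]
ee_rot: [147.9, -0.1, 75.0]
force: [0.1, 0.1, 0.2]
gripper_width: 13.7
gripper_force: 25.0
```

Run:
```python
from fit import *
c=grab('wrist'); s=c['s']; print(s['ee_pos'],s['ee_rot'],s['force'],s['qpos'].round(1))
R,t=board(np.load('bp.npy')); plan(toolR(R),R@np.array([-15,0,57])+t,s)
for q in([0,40,46],[0,40,15]):print(q,proj(c,R@np.array(q)+t).round(1))
im=c['frame'].max(2)
w=np.clip(im[164:184,240:264].astype(float)-100,0,None); yy,xx=np.mgrid[164:184,240:264];print('hole',(w*xx).sum()/w.sum(),(w*yy).sum()/w.sum())
cv2.imwrite('pics/w5c.png',cv2.resize(c['frame'][130:230,220:330,::-1],None,fx=5.5,fy=5.5,interpolation=2))
```

```text
[469.26334583 -21.49949524 144.98491266] [ 1.47925929e+02 -8.71828111e-02  7.49809460e+01] [0.07655945 0.13674099 0.21676868] [  2.5   0.9 132.  -29.9  18.5  43.6]
t [ 0.0018 -0.0004  0.002 ] r [ 0.002 -0.002 -0.002] goal [469.9 -20.7 144. ]
[0, 40, 46] [278.7 165.3]
[0, 40, 15] [274.9 156.3]
hole 250.99557387057388 173.66040903540903
```

View pics/w5c.png

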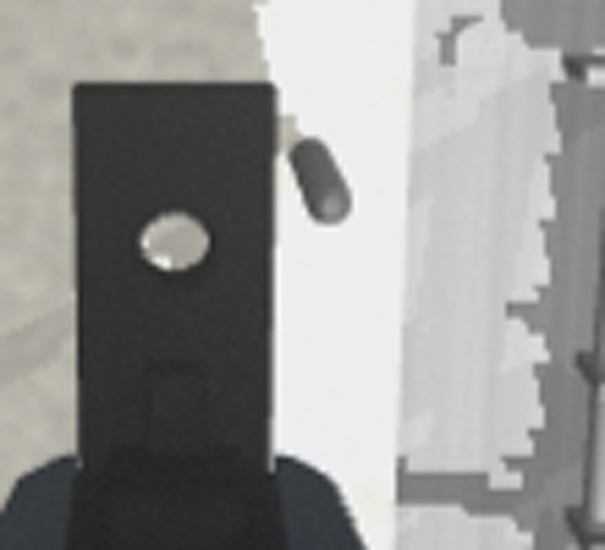

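Run:
```python
from fit import *
c=load('wrist'); T=np.array(c['T_tool_cam'])
def tp(u,v,z):
    d=T[:3,:3]@np.array([(u-c['cx'])/f(c),(v-c['cy'])/f(c),1]); return T[:3,3]+d*(z-T[2,3])/d[2]
h=tp(251.0,173.66,3.8); a=tp(280.4,167.5,12); b=tp(276,156.4,43)
print(h,a,b); print('shift',(a-h)/500,(b-h)/500)
```

```text
[37.81637889 -1.28419502  3.8       ] [39.60499124 15.79645049 12.        ] [40.76652133 15.48720691 43.        ]
shift [0.00357722 0.03416129 0.0164    ] [0.00590028 0.0335428  0.0784    ]
```

send_rows --motion '[{"tx": 0.004,"ty": 0.034,"tz": 0,"rx": 0,"ry": 0,"rz": 0,"gripper": 1},{"tx": 0,"ty": 0,"tz": 0,"rx": 0,"ry": 0,"rz": 0,"gripper": 1},{"tx": 0,"ty": 0,"tz": 0,"rx": 0,"ry": 0,"rz": 0,"gripper": 1},{"tx": 0,"ty": 0,"tz": 0,"rx": 0,"ry": 0,"rz": 0,"gripper": 1}]'

```text
time_s: 8.82
ee_pos: [482.8, -23.5, 152.7]
ee_rot: [148.1, -0.0, 75.0]
force: [0.1, 0.3, -1.0]
gripper_width: 13.9
gripper_force: 25.0
```

Run:
```python
from fit import *
c=grab('wrist'); s=c['s']; print(s['ee_pos'],s['ee_rot'],s['force'])
R,t=board(np.load('bp.npy')); print(R.T@(s['ee_pos']-t))
np.set_printoptions(linewidth=150)
print(c['frame'].max(2)[164:184,240:264])
```

```text
[482.7761538  -23.54341312 152.72680979] [ 1.48062256e+02 -3.99410586e-02  7.49588844e+01] [ 0.11851859  0.29922868 -1.01589649]
[ 0.80132139  0.6340812  57.37475182]
[[ 52  52  54  53  53  52  52  52  52  50  52  51  51  52  52  52  53  54  54  53  51  52  53  53]
 [ 51  52  52  52  52  53  51  53  53  50  54  51  52  52  52  52  52  51  51  52  52  52  52  51]
 [ 53  53  52  53  54  51  52  55  53  53  51  52  53  51  51  50  51  52  52  52  51  51  51  51]
 [ 52  52  53  50  52  54  52  53  52  51  51  49  48  50  52  54  51  53  52  51  52  53  53  52]
 [ 53  51  51  51  52  52  53  51  48  49  52  57  67  69  52  50  51  50  52  52  52  52  54  52]
 [ 52  52  52  52  53  50  51  51  71  79  72  92 111 114  85  57  48  50  52  52  51  52  52  53]
 [ 52  52  52  52  53  46  58 109 130 119  85 118 136 135 128  86  61  47  52  51  51  51  52  54]
 [ 51  54  51  50  51  57 107 180 176 138  94 108 131 135 125  91  89  65  49  51  50  52  52  54]
 [ 52  54  54  53  51  83 159 181 185 180 139 110 115 123 107 101 138 121  47  48  53  52  53  52]
 [ 50  51  50  49  53 102 182 185 187 187 
[... 347 characters left out ...]
1  51]
 [ 53  53  54  51  48  49  64 143 223 226 185 187 185 182 166 154  88  44  46  48  50  51  48  51]
 [ 51  51  50  51  49  48  46  50  96 167 160 160 160 151  85  59  43  43  44  50  49  51  50  48]
 [ 53  51  52  51  51  51  49  48  45  46  61  62  62  59  45  45  46  46  45  48  49  50  51  52]
 [ 50  51  51  52  50  49  51  49  49  44  44  45  44  44  45  45  47  46  48  48  51  52  51  52]
 [ 50  50  51  52  49  51  50  47  47  48  49  47  45  43  44  45  46  48  50  49  51  52  52  49]
 [ 51  51  51  50  49  51  50  49  48  47  46  48  45  45  48  46  48  50  49  51  49  49  50  51]
 [ 50  49  52  50  51  52  50  49  51  49  47  47  48  47  51  50  50  49  49  49  50  48  49  47]]
```

Run:
```python
from fit import *
c=load('wrist'); T=np.array(c['T_tool_cam'])
def tp(u,v,z):
    d=T[:3,:3]@np.array([(u-c['cx'])/f(c),(v-c['cy'])/f(c),1]); return T[:3,3]+d*(z-T[2,3])/d[2]
h=tp(251.0,173.66,3.8)
for z in(9,11.4,13):
  for v in(169.8,170.8):print(z,v,(tp(252.7,v,z)-h).round(2))
```

```text
9 169.8 [1.08 0.97 5.2 ]
9 170.8 [0.49 0.97 5.2 ]
11.4 169.8 [0.56 0.97 7.6 ]
11.4 170.8 [-0.03  0.98  7.6 ]
13 169.8 [0.22 0.98 9.2 ]
13 170.8 [-0.38  0.98  9.2 ]
```

send_rows --motion '[{"tx": 0.0006,"ty": 0.0018,"tz": 0,"rx": 0,"ry": 0,"rz": 0,"gripper": 1},{"tx": 0,"ty": 0,"tz": 0.006,"rx": 0,"ry": 0,"rz": 0,"gripper": 1},{"tx": 0,"ty": 0,"tz": 0.006,"rx": 0,"ry": 0,"rz": 0,"gripper": 1},{"tx": 0,"ty": 0,"tz": 0.006,"rx": 0,"ry": 0,"rz": 0,"gripper": 1},{"tx": 0,"ty": 0,"tz": 0,"rx": 0,"ry": 0,"rz": 0,"gripper": 1}]'

```text
time_s: 9.5
ee_pos: [489.0, -24.7, 145.6]
ee_rot: [148.1, -0.0, 75.0]
force: [0.6, 0.3, -0.2]
gripper_width: 13.9
gripper_force: 25.0
```

Run:
```python
from fit import *
c=grab('wrist'); s=c['s']; print(s['ee_pos'],s['ee_rot'],s['force'],s['torque'])
R,t=board(np.load('bp.npy')); print(R.T@(s['ee_pos']-t),'F board',R.T@s['force'])
np.set_printoptions(linewidth=150)
print(c['frame'].max(2)[164:184,240:264])
```

```text
[488.95628629 -24.68397861 145.59908338] [ 1.48050368e+02 -4.47194899e-02  7.49645858e+01] [ 0.62829447  0.31472441 -0.20075232] [0.03633402 0.25947158 0.00322248]
[ 2.33698059  1.13236455 48.01030441] F board [ 0.33917834  0.46665267 -0.44866494]
[[ 53  52  51  53  53  53  52  52  55  53  53  54  53  52  54  50  53  51  51  52  51  53  52  51]
 [ 52  54  53  50  53  52  50  51  54  51  52  52  52  52  54  52  53  51  52  50  51  52  51  52]
 [ 51  51  53  51  51  50  52  53  53  50  52  50  52  52  51  53  50  51  53  51  50  52  53  52]
 [ 53  52  52  53  51  51  52  52  52  49  52  50  49  50  50  52  50  53  52  51  53  52  51  53]
 [ 52  54  53  52  51  52  51  51  50  49  49  53  53  52  48  51  50  51  52  51  51  52  51  53]
 [ 52  51  52  54  49  50  47  48  50  66  68  73  72  69  64  77  48  50  53  52  51  52  53  53]
 [ 52  52  51  51  53  49  48  59  73  89  90  90  81  76  91 143  79  45  50  54  52  52  53  51]
 [ 50  52  51  50  50  48  59  80  89  99 107 105  92  80 104 176 144  65  48  50  51  51  52  52]
 [ 52  51  54  53  53  58  79  82  91 103 115 119 110  92 10
[... 428 characters left out ...]
1  52]
 [ 53  51  51  49  48  48  53  91  91 102 130 120 118 145 162 150  86  45  46  46  50  50  49  50]
 [ 51  50  50  50  48  47  45  47  68 105 136 138 159 153  86  60  43  41  45  48  50  50  49  48]
 [ 49  50  56  50  50  49  47  44  42  46  64  62  61  60  43  43  43  44  47  51  51  52  49  50]
 [ 49  55  66  48  49  50  49  48  45  44  44  42  43  42  44  46  44  46  45  49  49  51  49  51]
 [ 48  51  50  48  50  49  50  49  48  44  48  46  46  46  45  46  44  49  50  49  49  48  49  50]
 [ 51  49  52  49  51  49  48  48  48  46  47  49  45  45  46  48  46  49  50  50  47  51  50  47]
 [ 51  51  50  47  50  51  48  50  49  51  47  48  47  48  49  47  48  48  51  48  48  50  50  50]]
```

The tip is inside the hole with no contact force. I'll make a tiny centring shift and slide down.

send_rows --motion '[{"tx": 0,"ty": -0.0008,"tz": 0.004,"rx": 0,"ry": 0,"rz": 0,"gripper": 1},{"tx": 0,"ty": 0,"tz": 0.008,"rx": 0,"ry": 0,"rz": 0,"gripper": 1},{"tx": 0,"ty": 0,"tz": 0.008,"rx": 0,"ry": 0,"rz": 0,"gripper": 1},{"tx": 0,"ty": 0,"tz": 0.008,"rx": 0,"ry": 0,"rz": 0,"gripper": 1},{"tx": 0,"ty": 0,"tz": 0,"rx": 0,"ry": 0,"rz": 0,"gripper": 1}]'

```text
time_s: 10.18
ee_pos: [495.8, -26.5, 133.5]
ee_rot: [148.1, -0.0, 75.0]
force: [-0.4, 1.2, 0.5]
gripper_width: 14.1
gripper_force: 25.0
```

```bash
cat > st.py <<'E'
from fit import *
s=env.state(); R,t=board(np.load('bp.npy')); print((R.T@(s['ee_pos']-t)).round(2),'F board',(R.T@s['force']).round(2),'M',(R.T@s['torque']).round(2),s['gripper_width'],s['qpos'].round(1))
E
python3 st.py
```

```text
[ 1.93  1.11 33.97] F board [-0.31  1.01  0.79] M [-0.03  0.25 -0.01] 14.13960445856372 [  1.4   4.5 130.3 -31.5  16.6  44.4]
```

send_rows --motion '[{"tx": 0,"ty": 0,"tz": 0.008,"rx": 0,"ry": 0,"rz": 0,"gripper": 1},{"tx": 0,"ty": 0,"tz": 0.008,"rx": 0,"ry": 0,"rz": 0,"gripper": 1},{"tx": 0,"ty": 0,"tz": 0.004,"rx": 0,"ry": 0,"rz": 0,"gripper": 1},{"tx": 0,"ty": 0,"tz": 0,"rx": 0,"ry": 0,"rz": 0,"gripper": 1}]'

```text
time_s: 10.68
ee_pos: [501.0, -27.9, 125.3]
ee_rot: [148.0, -0.1, 75.0]
force: [-0.0, 0.0, -0.3]
gripper_width: 13.6
gripper_force: 25.0
```

```bash
python3 st.py
```

```text
[ 2.1   1.18 24.2 ] F board [-0.19  0.02 -0.25] M [ 0.01  0.34 -0.02] 13.641857270983264 [  1.1   5.8 130.5 -34.   15.2  46.9]
```

send_rows --motion '[{"tx": 0,"ty": 0,"tz": 0.003,"rx": 0,"ry": 0,"rz": 0,"gripper": 1},{"tx": 0,"ty": 0,"tz": 0.002,"rx": 0,"ry": 0,"rz": 0,"gripper": 1},{"tx": 0,"ty": 0,"tz": 0,"rx": 0,"ry": 0,"rz": 0,"gripper": 1}]'

```text
time_s: 11.05
ee_pos: [501.4, -27.9, 124.8]
ee_rot: [147.9, -0.1, 75.0]
force: [-17.0, 4.6, 20.0]
gripper_width: 13.8
gripper_force: 25.0
```

```bash
python3 st.py
```

```text
[ 2.21  1.21 23.52] F board [-4.34  0.08 26.3 ] M [0.15 1.03 0.01] 13.760079133945302 [  1.1   5.9 130.6 -34.6  15.   47.6]
```

The bar reached the paper, with 26 N of contact at the expected depth. I'll ease off, release with a small opening, and retract.

send_rows --motion '[{"tx": 0,"ty": 0,"tz": -0.002,"rx": 0,"ry": 0,"rz": 0,"gripper": 1},{"tx": 0,"ty": 0,"tz": 0,"rx": 0,"ry": 0,"rz": 0,"gripper": 0.45},{"tx": 0,"ty": 0,"tz": 0,"rx": 0,"ry": 0,"rz": 0,"gripper": 0.45},{"tx": 0,"ty": 0,"tz": 0,"rx": 0,"ry": 0,"rz": 0,"gripper": 0.45},{"tx": 0,"ty": 0,"tz": -0.02,"rx": 0,"ry": 0,"rz": 0,"gripper": 0.45},{"tx": 0,"ty": 0,"tz": -0.05,"rx": 0,"ry": 0,"rz": 0,"gripper": 0.45},{"tx": 0,"ty": -0.06,"tz": -0.08,"rx": 0,"ry": 0,"rz": 0,"gripper": 0.45},{"tx": 0,"ty": -0.06,"tz": 0,"rx": 0,"ry": 0,"rz": 0,"gripper": 0.45},{"tx": -0.06,"ty": 0,"tz": 0,"rx": 0,"ry": 0,"rz": 0,"gripper": 0.45},{"tx": -0.06,"ty": 0,"tz": 0,"rx": 0,"ry": 0,"rz": 0,"gripper": 0.45},{"tx": 0,"ty": 0,"tz": 0,"rx": 0,"ry": 0,"rz": 0,"gripper": 0.45}]'

```text
time_s: 12.42
ee_pos: [397.5, -63.5, 155.2]
ee_rot: [148.1, -0.1, 74.7]
force: [-0.4, 0.7, 0.3]
gripper_width: 25.0
gripper_force: 0.0
```

```bash
python3 st.py
python3 - <<'E'
from h import *
c=grab('wrist'); b=grab('side')
A=cv2.resize(c['frame'][60:260,230:430],(560,560),interpolation=2)
B=cv2.resize(b['frame'][145:205,185:265],None,fx=3,fy=3,interpolation=2)
o=np.zeros((560,800,3),np.uint8);o[:,:560]=A;o[:180,560:]=B
cv2.imwrite('pics/w6.png',o[...,::-1])
E
```

```text
[-58.97 -60.    97.58] F board [-0.3   0.62  0.53] M [-0.04  0.26 -0.03] 25.003857741250982 [ -7.2  -7.5 137.4 -13.1  18.9  19.3]
```

View pics/w6.png

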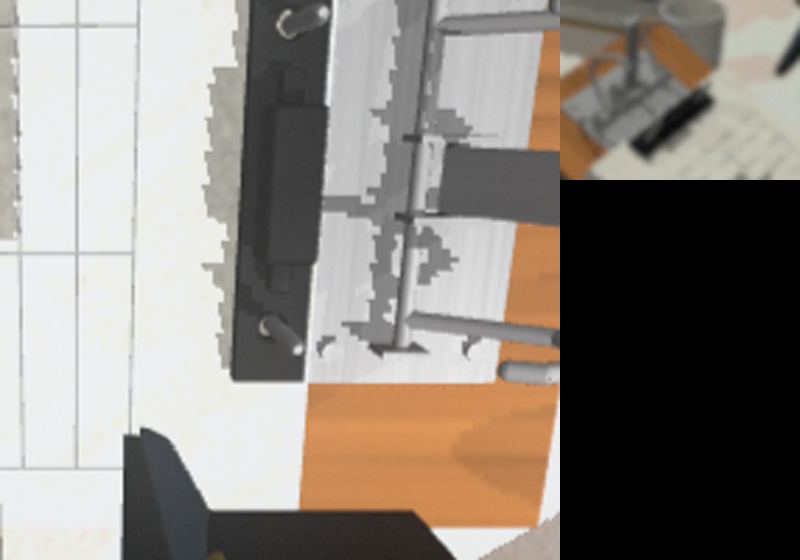

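The bar is on both posts, rib up and flat on the paper; in the crop the posts come through at (300,20) and (283,335). Next I'll close the gripper and go in front of the lever.

send_rows --motion '[{"tx": 0.06,"ty": 0.05,"tz": 0,"rx": 0,"ry": 0,"rz": 0,"gripper": 1},{"tx": 0.06,"ty": 0.05,"tz": 0,"rx": 0,"ry": 0,"rz": 0,"gripper": 1},{"tx": 0,"ty": 0.05,"tz": 0,"rx": 0,"ry": 0,"rz": 0,"gripper": 1},{"tx": 0,"ty": 0.048,"tz": 0,"rx": 0,"ry": 0,"rz": 0,"gripper": 1},{"tx": 0,"ty": 0,"tz": 0,"rx": 0,"ry": 0,"rz": 0,"gripper": 1},{"tx": 0,"ty": 0,"tz": 0.03,"rx": 0,"ry": 0,"rz": 0,"gripper": 1},{"tx": 0,"ty": 0,"tz": 0.03,"rx": 0,"ry": 0,"rz": 0,"gripper": 1},{"tx": 0,"ty": 0,"tz": 0.03,"rx": 0,"ry": 0,"rz": 0,"gripper": 1},{"tx": 0,"ty": 0,"tz": 0,"rx": 0,"ry": 0,"rz": 0,"gripper": 1}]'

```text
time_s: 13.65
ee_pos: [517.5, -31.8, 168.4]
ee_rot: [148.2, -0.0, 75.0]
force: [0.2, 0.4, -0.5]
gripper_width: 0.2
gripper_force: 0.0
```

```bash
python3 st.py
```

```text
[39.33  1.66 51.8 ] F board [-0.15  0.42 -0.47] M [-0.02  0.26 -0.06] 0.22672446442998684 [  0.4   3.3 124.8 -21.5  22.4  33.3]
```

send_rows --motion '[{"tx": -0.003,"ty": 0.016,"tz": 0,"rx": 0,"ry": 0,"rz": 0,"gripper": 1},{"tx": 0,"ty": 0.016,"tz": 0,"rx": 0,"ry": 0,"rz": 0,"gripper": 1},{"tx": 0,"ty": 0.016,"tz": 0,"rx": 0,"ry": 0,"rz": 0,"gripper": 1},{"tx": 0,"ty": 0.014,"tz": 0,"rx": 0,"ry": 0,"rz": 0,"gripper": 1},{"tx": 0,"ty": 0.014,"tz": 0,"rx": 0,"ry": 0,"rz": 0,"gripper": 1},{"tx": 0,"ty": 0,"tz": 0,"rx": 0,"ry": 0,"rz": 0,"gripper": 1}]'

```text
time_s: 14.4
ee_pos: [550.4, -42.0, 191.3]
ee_rot: [147.9, -0.1, 75.0]
force: [-0.7, 0.4, -0.6]
gripper_width: 0.5
gripper_force: 0.1
```

```bash
python3 st.py
```

```text
[80.73  0.34 52.96] F board [-1.    0.21 -0.09] M [-0.    0.31  0.02] 0.49128074321013293 [ -1.2   4.5 119.6 -17.   25.5  27.3]
```

send_rows --motion '[{"tx": 0,"ty": 0.01,"tz": 0.012,"rx": 0,"ry": 0,"rz": 0,"gripper": 1},{"tx": 0,"ty": 0.01,"tz": 0.012,"rx": 0,"ry": 0,"rz": 0,"gripper": 1},{"tx": 0,"ty": 0.005,"tz": 0.013,"rx": 0,"ry": 0,"rz": 0,"gripper": 1},{"tx": 0,"ty": 0.003,"tz": 0.013,"rx": 0,"ry": 0,"rz": 0,"gripper": 1},{"tx": 0,"ty": 0,"tz": 0,"rx": 0,"ry": 0,"rz": 0,"gripper": 1}]'

```text
time_s: 15.02
ee_pos: [573.6, -48.4, 175.8]
ee_rot: [148.1, -0.1, 75.0]
force: [0.6, -0.0, 0.1]
gripper_width: 0.6
gripper_force: 0.0
```

```bash
python3 st.py
```

```text
[92.88  0.12 27.07] F board [ 0.54  0.14 -0.22] M [0.04 0.26 0.  ] 0.5783678264538615 [ -2.    7.7 118.3 -17.2  23.6  27. ]
```

send_rows --motion '[{"tx": 0,"ty": 0,"tz": 0.006,"rx": 0,"ry": 0,"rz": 0,"gripper": 1},{"tx": 0,"ty": 0,"tz": 0.006,"rx": 0,"ry": 0,"rz": 0,"gripper": 1},{"tx": 0,"ty": 0,"tz": 0.003,"rx": 0,"ry": 0,"rz": 0,"gripper": 1},{"tx": 0,"ty": 0,"tz": 0,"rx": 0,"ry": 0,"rz": 0,"gripper": 1}]'

```text
time_s: 15.52
ee_pos: [577.1, -49.3, 170.0]
ee_rot: [148.0, -0.1, 75.0]
force: [-0.5, -0.1, 0.6]
gripper_width: 0.5
gripper_force: 0.3
```

```bash
python3 st.py
python3 - <<'E'
from h import *
b=grab('side');grab('scene')
E
```

```text
[92.91  0.18 20.18] F board [-0.09 -0.26  0.74] M [ 0.02  0.17 -0.  ] 0.536342230048797 [ -2.1   8.5 118.5 -17.7  22.7  27.4]
```

send_rows --motion '[{"tx": 0,"ty": 0,"tz": 0.004,"rx": 0,"ry": 0,"rz": 0,"gripper": 1},{"tx": 0,"ty": 0,"tz": 0.002,"rx": 0,"ry": 0,"rz": 0,"gripper": 1},{"tx": 0,"ty": 0,"tz": 0,"rx": 0,"ry": 0,"rz": 0,"gripper": 1},{"tx": 0,"ty": 0,"tz": 0,"rx": 0,"ry": 0,"rz": 0,"gripper": 1}]'

```text
time_s: 16.12
ee_pos: [577.8, -49.5, 168.7]
ee_rot: [148.0, -0.1, 74.9]
force: [-12.3, 2.9, 12.5]
gripper_width: 0.6
gripper_force: 8.8
```

```bash
python3 st.py
```

```text
[92.85  0.13 18.74] F board [-4.08 -0.4  17.27] M [0.04 0.82 0.03] 0.6295655640672753 [ -2.1   8.6 118.5 -17.9  22.5  27.6]
```

The lever is at its hard stop, at the expected height with 17 N. I'll retract and check numerically from the earlier viewpoint.

send_rows --motion '[{"tx": 0,"ty": 0,"tz": -0.02,"rx": 0,"ry": 0,"rz": 0,"gripper": 1},{"tx": 0,"ty": 0,"tz": -0.06,"rx": 0,"ry": 0,"rz": 0,"gripper": 1},{"tx": 0,"ty": 0,"tz": -0.078,"rx": 0,"ry": 0,"rz": 0,"gripper": 1},{"tx": 0,"ty": -0.07,"tz": 0,"rx": 0,"ry": 0,"rz": 0,"gripper": 1},{"tx": 0,"ty": -0.08,"tz": 0,"rx": 0,"ry": 0,"rz": 0,"gripper": 1},{"tx": 0,"ty": -0.08,"tz": 0,"rx": 0,"ry": 0,"rz": 0,"gripper": 1},{"tx": -0.06,"ty": -0.074,"tz": 0,"rx": 0,"ry": 0,"rz": 0,"gripper": 1},{"tx": -0.06,"ty": 0,"tz": 0,"rx": 0,"ry": 0,"rz": 0,"gripper": 1},{"tx": 0,"ty": 0,"tz": 0,"rx": 0,"ry": 0,"rz": 0,"gripper": 1}]'

```text
time_s: 17.25
ee_pos: [397.7, -63.7, 153.9]
ee_rot: [148.0, -0.1, 74.7]
force: [0.3, -0.2, 1.2]
gripper_width: 0.9
gripper_force: 0.0
```

```bash
cp wrist.pkl w6.pkl; python3 st.py
python3 - <<'E'
from fit import *
o=load('w6'); c=grab('wrist'); R,t=board(np.load('bp.npy'))
P=lambda g,q:proj(g,R@(np.array(q)+[2.2,0,1.4])+t)
for n,g in(('before',o),('after',c)):
    im=g['frame']; print(n)
    for x in(65,80,95): print(' shut lever x',x,[im[int(v),int(u)].tolist() if 0<=u<512 else None for u,v in(P(g,[x,y,17]) for y in(-18,-6,0,6,18))])
    for r in(20,35,50): print(' shut arch', [im[int(round(v)),int(round(u))].tolist() for u,v in(P(g,[40-r*.7,y,10+r*.75]) for y in(-40,40))])
    m=(im.max(2)<75).astype(np.uint8); m[205:]=0; n_,l,st,ce=cv2.connectedComponentsWithStats(m)
    print([ (st[i].tolist(),ce[i].round(1).tolist()) for i in range(1,n_) if st[i,4]>500], 'bar pred',P(g,[0,0,21]).round(1))
E
```

```text
[-59.44 -60.23  96.44] F board [ 0.91 -0.08  0.84] M [-0.06  0.26 -0.04] 0.8504636894330063 [ -7.3  -7.3 137.6 -13.1  18.5  19.4]
before
 shut lever x 65 [[193, 131, 82], [92, 90, 90], [92, 90, 90], [89, 87, 87], [189, 129, 81]]
 shut lever x 80 [[194, 133, 83], [94, 92, 92], [94, 92, 93], [110, 98, 88], [188, 129, 80]]
 shut lever x 95 [[233, 234, 237], [94, 92, 92], [94, 92, 92], [233, 234, 236], [232, 233, 234]]
 shut arch [[134, 134, 133], [125, 124, 124]]
 shut arch [[208, 207, 207], [184, 182, 183]]
 shut arch [[223, 223, 224], [199, 200, 201]]
[([124, 15, 19, 130, 846], [132.6, 75.8]), ([313, 45, 36, 150, 3487], [330.1, 111.0])] bar pred [334.  123.1]
after
 shut lever x 65 [[184, 126, 81], [201, 200, 201], [199, 198, 198], [191, 189, 191], [190, 131, 83]]
 shut lever x 80 [[186, 127, 82], [200, 200, 200], [198, 199, 199], [190, 190, 191], [190, 131, 84]]
 shut lever x 95 [[234, 235, 237], [199, 198, 199], [199, 198, 201], [190, 189, 189], [232, 233, 235]]
 shut arch [[135, 133, 134], [125, 126, 125]]
 shut arch [[207, 206, 207], [147, 146, 147]]
 shut arch [[202, 202, 202], [152, 152, 153]]
[([124, 17, 18, 121, 803], [132.3, 74.7]), ([313, 44, 37, 152, 3548], [330.9, 110.6])] bar pred [334.8 122.9]
```

```bash
python3 -c "
from workcell import env; print(env.job_done())"
```

```text
the job is handed in; nothing more can be done
None
```

The bar is seated on both posts, rib up, and the lever is pressed to its hard stop with the arches shut; the job is handed in (about 17 s used, result not reported), though I viewed 11 pictures against the limit of 10.

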